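Restore the tripped supply on the organiser

ROBOT

A 6-joint arm with a two-finger parallel gripper is mounted at the origin on the work surface. World frame = base frame: x ahead of the robot, y to its left, z up, the work surface at z = 0. Lengths are in mm, angles in rad, forces in N, time in s.
With the tool pointing down it reaches from about 400 to 925 mm from the base axis. Payload 12.5 kg.
Tool frame: the origin (TCP) lies on the centre line of the jaws, within the pads' length; the fingertips stand 17 mm ahead of it and the grasp point (between the pads) lies 2 mm behind it; z points along the fingers, y is the line along which they close (so a half turn about z gives the same grasp; the last joint's range is limited). The gripper opens to 95 mm and grips with 3 to 60 N. Pads are 20 mm wide; open, the fingers measure 119 mm over their backs; the gripper's body (75 mm by 180 mm) begins 59 mm behind the grasp point.
Start: joints at [-1.446, 0.491, 1.559, -0, 1.092, -0.106], TCP at [142.995, -608.438, 231.661] pointing down, gripper open.
Joint ranges: [-3.1, 3.1], [-0.84, 2.19], [0.05, 2.79], [-1.13, 4.28], [0.06, 2.93], [-2.69, 2.69]. Speed limits (rad/s): [2.22, 2.22, 2.79, 3.14, 3.14, 3.14].

INTERFACE

Orientations are given as [roll, pitch, yaw] about the fixed x, y, z axes, in that order (R = Rz(yaw) Ry(pitch) Rx(roll)).
In Python, from cell import env gives the robot as it stands.
- The arm moves only by the tool drive_tool, never from a script. Its argument "deltas" is text: rows parted by semicolons, each of 4 numbers parted by spaces: the shift along the world's x, y, z normalised to -1 to 1, where 1 is 100 mm, then the turn about the world's z normalised to -1 to 1, where 1 is 180 degrees. A call has 1 to 10 rows; each row shifts and turns the commanded pose from where the row before left it; what a row does not reach is not made up. A row lasts 1/12 s, in which the tool goes at most 41.7 mm and 7.16 degrees, less where a joint would pass 70% of its speed; a pose out of reach is approached as far as the arm can. A call with a number of a shift or a turn outside -1 to 1 is refused whole. A call with a gripper value outside its range is refused whole. "gripper" is the closure, from 0 (fully open) to 1 (shut), set as the call begins (left out, the last holds). The fingers move at their own pace and stop on an object; the grip force is fixed at half the most. Time passes only in rows, so rows that do not move let the fingers close. It gives the time, the measured TCP pose, the force, the opening and the grip force at its end, in the units of the state.
- env.state(): the state, without advancing time (a new reading comes with each control period).
- env.read_camera(name): name is "side" or "top" or "wrist"; returns (picture, depth): 480x640x3 uint8, red, green, blue; 480x640 float32, mm along the optical axis (not along the pixel's ray), 0 where there is no reading.
- env.camera_params(name): a dict with "mtx" (3x3 intrinsics, pixels), "camera_from_world" (4x4, takes a point from world to camera coordinates); the wrist camera has in their place "mount" (4x4, takes a point from camera to tool coordinates, whose origin is the TCP and whose axes are the flange's). Camera axes: x right, y down, z forward; pixel columns grow to the right and rows downward; lengths in mm; the calibration is good to about 2 mm. A picture is of the moment at which its call begins: read the wrist's pose just before it. camera_params takes no time and is no camera call.
- env.job_done(): hands the job in; it is judged then, once.
The state is a dict: "t": time; "joints": joint angles; "qvel": joint speeds; "tau": joint torques, N m; "eef_pos": TCP position; "tcp_rot": TCP orientation; "ft_force": force on the tool from outside, world axes, zero at the start; "moment": the same for the moment, N m; "opening": opening from 0.0 (shut) to 1.0 (fully open); "grip_force": force on a finger pad.
Only numpy, scipy, OpenCV 4.12 (cv2) and the standard library are available. Lean on these libraries where they do the work, as an engineer would, in place of code of your own. Each camera call takes 0.05 s, during which the arm holds its last target. There are 200 camera calls.

TASK

Bring the tripped supply back with the fingers closed, pressing only: push the organiser's swing door fully shut, then press the round reset button all the way in and let it out, then switch on the wide main rocker and after it the narrow branch rocker, each by pressing its raised near end fully down. Leave the door shut and both rockers on, pick nothing up, and leave everything else standing where it is.

Things in the scene. Friction and masses are not known exactly. Their poses are not given: they have to be found in the camera images.
- organiser: grey plastic wall organiser, fixed, 160 mm deep (x), 360 wide (y). Origin: centre of its underside; front looks along its own -x, to the robot; +y is left. Deck on top at z = 100 mm; back flange to z = 112. Three black modules 76 x 52 x 8 mm on the deck at x = 0, y = -80, 0, 80 mm, in an order that varies: round button, wide rocker, narrow rocker
- swing_door (a joint): white door in the left half of the organiser's front, rad: 0 shut (stops there), grows opening to the robot, starts 0.35 to 0.7. Panel 6 mm thick, 136 wide, z = 9 to 91 mm, vertical hinge at its left (+y) edge. Stiff hinge: stays where left, about 1 N moves it at 100 mm from the hinge
- door_hinge (a point): point on the door's hinge line, z = 50 mm; in the organiser's frame at x = -84, y = +160 mm
- door_push (a point): point on the door's outer face, 100 mm from the hinge line, z = 50 mm, a good place to push; moves with the door. A finger pull, 8 mm wide, 34 mm tall, stands 9 mm off the outer face 130 mm from the hinge line
- button_module: black base of the round button; origin at the centre of its underside, on the deck; axes as the organiser's
- button_top (a point): centre of the flat top of the round white push button, 28 mm across, 23 mm above the deck when out
- reset_button (a joint): how far the button is pressed in, m: 0 out, 0.006 all the way in; springs back; takes about 4 N all the way in
- wide_rocker_module: black base of the wide rocker; origin at the centre of its underside, on the deck; axes as the organiser's
- wide_rocker_press (a point): where to press the wide rocker: on top of its near (door-side) half, 24 mm from the pivot; raised at the start, goes down about 9 mm. White shallow V of two plates, each 34 mm long (organiser's x), 40 wide, 8 thick, pivoted at the fold about y, 13 mm above the deck
- wide_rocker (a joint): angle of the wide rocker, rad: 0 off (near half up, far half level; starts 0 to 0.05), 0.4 on (near half fully down and level, stops there; far half up); stays where left; takes about 1 to 3 N at the press point
- narrow_rocker_module: black base of the narrow rocker; origin at the centre of its underside, on the deck; axes as the organiser's
- narrow_rocker_press (a point): the same point on the narrow rocker, which is 16 mm wide and otherwise the same
- narrow_rocker (a joint): angle of the narrow rocker, as for the wide one: 0 off, 0.4 on
- torch: chrome torch standing on its head, 40 mm across at the foot, 128 mm tall, on the shelf left of the organiser; origin at the centre of its underside; loose, a bystander
- padlock: aluminium padlock lying flat on the deck's right end, body 34 x 40 x 14 mm, steel shackle; origin at the centre of its underside; loose, a bystander
- insulating_cap: green plastic insulating cap standing on the deck's left end, 28 mm across, 32 mm tall; origin at the centre of its underside; loose, a bystander
- bulb: glass bulb standing on its brass cap on the shelf right of the organiser, 60 mm across, 102 mm tall, topples easily; origin at the centre of its underside; loose, a bystander
- fuse: white cartridge fuse standing on the deck behind the modules, 16 mm across, 26 mm tall; origin at the centre of its underside; loose, a bystander
- fuse_carton: cardboard carton 60 x 90 x 45 mm on the shelf, left of the torch; origin at the centre of its underside; loose, a bystander
- screwdriver: screwdriver lying on the shelf in front of the pigeonholes, about 200 mm long; origin at the middle of its length; loose, a bystander

How it is judged (in metres and radians):
On the way, in this order (a step that is already met when the one before it is completed fails the run):
1. the swing door is pushed shut (value of joint swing_door below 0.07 rad), for 0.2 s.
2. the round reset button is pressed all the way in (value of joint reset_button above 0.0048 m), for 0.1 s.
3. the wide rocker is on (value of joint wide_rocker above 0.33 rad), for 0.2 s.
4. the narrow rocker is on (value of joint narrow_rocker above 0.33 rad), for 0.2 s.
At the end, for the whole second after the job is handed in: Door shut within 0.08 rad, button back out within 2 mm, both rockers on (beyond 0.32 of 0.40 rad), every bystander within 20 mm of where it stood (value of joint swing_door below 0.08 rad and value of joint reset_button below 0.002 m and value of joint each of wide_rocker, narrow_rocker above 0.32 rad and distance of each of torch, padlock, insulating_cap, bulb, fuse, fuse_carton, screwdriver from where it was at the start of the episode below 0.02 m); the robot touches nothing.
It fails at once if something that stands or lies about is shifted, toppled or lifted (over 20 mm) (distance of any of torch, padlock, insulating_cap, bulb, fuse, fuse_carton, screwdriver from where it was at the start of the episode above 0.02 m).
It fails at once if the narrow rocker is on while the wide one is still off (value of joint narrow_rocker above 0.33 rad and value of joint wide_rocker below 0.2 rad).
It also fails if it takes over 64 s, if anything falls off the work surface, if the arm or the gripper's body presses on something with over 40 N, if the wrist force passes 120 N, or if a joint passes its speed limit or range.

## Working session

There is one attempt and no reset: what is moved stays moved. The work goes in short steps, Python scripts to look and compute and a tool call to move; the robot and the scene stay as the last step left them, time stands still between calls to the robot, and variables do not carry over. Pictures are saved under pics/ and viewed, at most 10 in all, crops included, and the job is handed in when it is done.

Besides the shell and the picture viewer there is one more tool, called in YAML: its name, and indented under it one key for each argument. drive_tool: Moves the arm, as the interface text tells. Its arguments: {"type":"object","properties":{"deltas":{"type":"string"},"gripper":{"type":"number"}},"required":["deltas"]}

```bash
mkdir -p pics && cat > h.py <<'E'
import numpy as np, cv2
from cell import env
def cam(n):
    p=env.camera_params(n); return np.array(p["mtx"]),np.array(p["camera_from_world"])
def pts(n,d):
    K,T=cam(n); v,u=np.mgrid[:480,:640]
    c=np.stack([(u-K[0,2])/K[0,0]*d,(v-K[1,2])/K[1,1]*d,d],-1)
    Ti=np.linalg.inv(T); return c@Ti[:3,:3].T+Ti[:3,3]
def look(n,f):
    r,d=env.read_camera(n); cv2.imwrite(f"pics/{f}.png",r[:,:,::-1]); np.save(f"pics/{f}.npy",d); return r,d
E
python3 - <<'E'
from h import *
for n in ("top","side"):
    r,d=look(n,n); T=np.linalg.inv(cam(n)[1]); print(n,T.round(2).tolist(),cam(n)[0].round(1).tolist())
print(env.state())
E
```

```text
top [[-0.01, -1.0, 0.06, 493.74], [-1.0, 0.01, -0.0, 97.19], [0.0, -0.06, -1.0, 1410.8], [0.0, 0.0, 0.0, 1.0]] [[605.2, 0.0, 321.9], [0.0, 605.2, 230.4], [0.0, 0.0, 1.0]]
side [[0.94, -0.22, 0.25, 336.8], [-0.34, -0.65, 0.68, -553.08], [0.01, -0.73, -0.68, 723.32], [0.0, 0.0, 0.0, 1.0]] [[484.3, 0.0, 325.4], [0.0, 484.3, 244.6], [0.0, 0.0, 1.0]]
{'t': 0.1, 'joints': array([-1.44556794e+00,  4.91486660e-01,  1.55940712e+00, -2.21911027e-05,
        1.09172181e+00, -1.05597763e-01]), 'qvel': array([-0.00138367, -0.00046553, -0.00227505,  0.00051194,  0.00077547,
       -0.00203326]), 'tau': array([ 2.30412974e-03, -6.13623405e+01, -2.58605701e+01,  6.93910453e-02,
        4.70281765e-02, -5.62766218e-05]), 'eef_pos': array([ 142.98041825, -608.20630047,  231.12161344]), 'tcp_rot': array([-3.14057334e+00, -8.82465348e-05,  2.30836348e-01]), 'ft_force': array([0.4062195 , 0.56078433, 0.1570199 ]), 'moment': array([-0.0640356 ,  0.02615493,  0.00998641]), 'grip_force': 0.0, 'opening': 1.0030894834646942}
```

View pics/top.png

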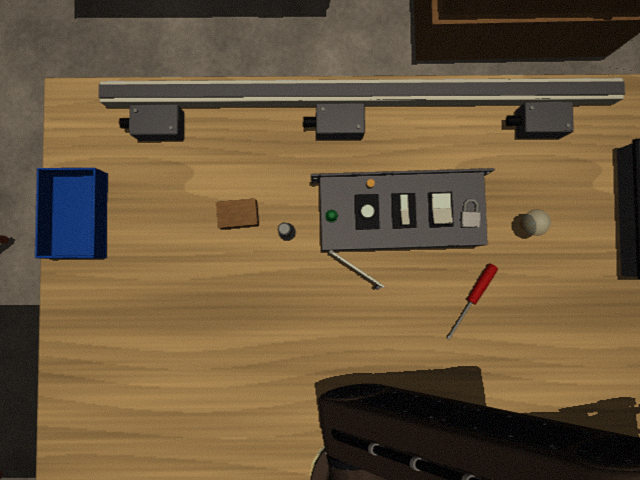

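View pics/side.png

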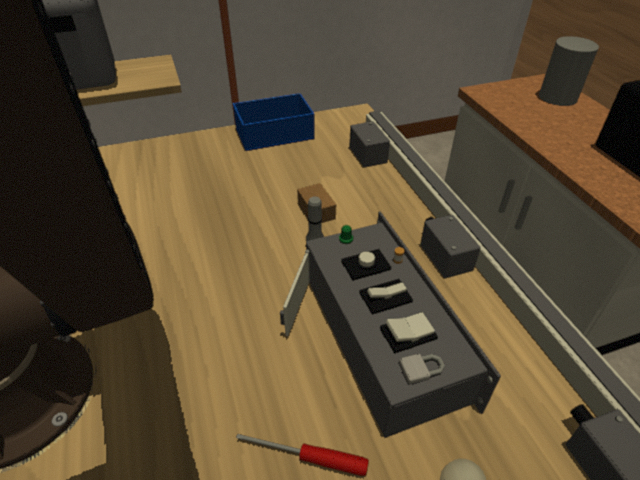

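Top view: deck spans about x 320–487 px, y 175–250 px. The modules from left to right are button (368,211), narrow rocker (405,209) and wide rocker (441,208). The door runs from (330,252) to (381,287). The side view shows the same order, with the screwdriver lying in front.

```bash
python3 - <<'E'
from h import *
S={}
for n in ("top","side"):
    r=cv2.imread(f"pics/{n}.png"); d=np.load(f"pics/{n}.npy"); P=pts(n,d); S[n]=P
    h=cv2.cvtColor(r,cv2.COLOR_BGR2HSV)
    roi=(P[...,0]>450)&(P[...,0]<800)&(P[...,1]>-200)&(P[...,1]<320)&(P[...,2]>5)&(P[...,2]<170)&(d>0)
    white=roi&(h[...,1]<75)&(h[...,2]>150)
    N,l,st,c=cv2.connectedComponentsWithStats(white.astype(np.uint8))
    for i in range(1,N):
        if st[i,4]>25:
            q=P[l==i]; print(n,"white",st[i],c[i].round(),np.median(q,0).round(1),q.min(0).round(),q.max(0).round())
            if n=="top" : print("   rect",cv2.minAreaRect(q[:,:2].astype(np.float32)))
    deck=roi&(h[...,1]<60)&(h[...,2]>50)&(h[...,2]<130)&(abs(P[...,2]-100)<5)
    q=P[deck][:,:2].astype(np.float32); print(n,"deck",deck.sum(),np.median(P[deck],0),cv2.minAreaRect(q))
    blk=roi&(h[...,2]<45)&(abs(P[...,2]-108)<5)
    N,l,st,c=cv2.connectedComponentsWithStats(blk.astype(np.uint8))
    for i in range(1,N):
        if st[i,4]>80:
            q=P[l==i]; print(n,"blk",st[i,4],c[i].round(),cv2.minAreaRect(q[:,:2].astype(np.float32)),np.median(q[:,2]))
P=S["top"]
for name,(u,v) in dict(button=(368,211),cap=(331,215),fuse=(371,183),padlock=(471,218),bulb=(536,222),torch=(286,231),carton=(238,213),sd1=(449,336),sd2=(490,268),desk=(300,350)).items(): print(name,P[v,u].round(1))
E
```

```text
top white [401 195   8  29 183] [404. 209.] [616.9 -82.7 118.6] [585. -90. 110.] [647. -76. 132.]
   rect ((616.2493896484375, -82.64141845703125), (61.71929168701172, 13.961129188537598), 0.3036077618598938)
top white [432 194  20  29 490] [442. 208.] [ 618.3 -162.8  119.4] [ 587. -182.  108.] [ 649. -143.  133.]
   rect ((617.9750366210938, -163.0298614501953), (62.285118103027344, 38.62408447265625), 1.5015063285827637)
top white [361 205  13  12 115] [367. 211.] [612.4  -2.7 122.4] [601. -16. 116.] [626.  10. 129.]
   rect ((612.7171630859375, -3.2049293518066406), (25.24970245361328, 24.267940521240234), 25.0048770904541)
top white [333 253  51  34 112] [358. 269.] [488.6  17.   89.9] [451. -38.  83.] [524.  70.  98.]
   rect ((487.9494323730469, 15.973388671875), (129.8466796875, 3.9108388423919678), 55.873435974121094)
top deck 6645 [612.07341476 -41.57279787  99.66468044] ((576.4649658203125, -53.46844482421875), (234.83065795898438, 298.6637878417969), 1.6491425037384033)
top blk 522 [403. 211.] ((615.2720947265625, -82.55367279052734), (76.60569763183594, 51.744537353515625
[... 1334 characters left out ...]

side blk 85 [388. 283.] ((628.68798828125, -64.49207305908203), (50.54674530029297, 10.387264251708984), 1.3698058128356934) 108.88073234781302
side blk 656 [385. 301.] ((616.8250732421875, -87.0052490234375), (76.11354064941406, 51.71439743041992), 0.7835202217102051) 108.64933643269194
side blk 503 [404. 340.] ((618.8181762695312, -165.75579833984375), (76.35752868652344, 51.96036911010742), 1.4418361186981201) 108.66082229185554
button [612.4  -4.9 120.8]
cap [603.9  74.4 126.2]
fuse [671.9 -11.6 126.3]
padlock [ 596.6 -227.1  112.8]
bulb [ 588.4 -373.6   93.9]
torch [570.3 170.3 128. ]
carton [616.5 283.2  47.9]
sd1 [ 334.1 -195.1   16.3]
sd2 [ 488.6 -290.4   23.5]
desk [303. 146.   3.]
```

drive_tool:
  deltas: "0.28 0.3 0 -0.0065;0.28 0.3 0 -0.0065;0.28 0.3 0 -0.0065;0.28 0.3 0 -0.0065;0.28 0.3 0 -0.0065;0.28 0.3 0 -0.0065;0.28 0.3 0 -0.0065;0.28 0.3 0 -0.0065;0.28 0.3 0 -0.0065;0.28 0.3 0 -0.0065"
  gripper: 1

```text
t: 0.93
eef_pos: [424.0, -306.7, 231.6]
tcp_rot: [-3.142, 0.0, 0.025]
ft_force: [0.5, -1.0, 0.4]
opening: 0.354
grip_force: 0.0
```

drive_tool:
  deltas: "0.02 0.3 0 0;0 0.3 0 0;0 0.3 0 0;0 0.3 0 0;0 0.3 0 0;0 0.3 0 0;0 0.3 0 0;0 0.3 0 0;0 0.3 0 0;0 0.3 0 0"

```text
t: 1.77
eef_pos: [424.6, -7.0, 231.6]
tcp_rot: [3.142, 0.0, 0.026]
ft_force: [0.7, -0.0, 0.2]
opening: 0.005
grip_force: 0.0
```

drive_tool:
  deltas: "0 0 -0.3 0;0 0 -0.3 0;0 0 -0.3 0;0 0 -0.3 0;0 0 -0.3 0;0 0 -0.06 0;0 0 0 0"

```text
t: 2.35
eef_pos: [424.2, -8.3, 74.4]
tcp_rot: [-3.141, 0.004, 0.027]
ft_force: [0.0, -0.8, 0.0]
opening: 0.003
grip_force: 0.0
```

drive_tool:
  deltas: "0.1 0 0 0;0.1 0 0 0;0.1 0 0 0;0.1 0 0 0;0.1 0 0 0;0.1 0 0 0;0.1 0 0 0;0 0 0 0"

```text
t: 3.02
eef_pos: [497.2, -8.6, 75.8]
tcp_rot: [3.141, -0.002, 0.027]
ft_force: [-1.0, 0.5, -0.6]
opening: 0.004
grip_force: 0.0
```

drive_tool:
  deltas: "0.04 0 0 0;0.04 0 0 0;0.04 0 0 0;0.03 0 0 0;0.02 0 0 0;0 0 0 0"

```text
t: 3.52
eef_pos: [512.4, -8.5, 75.7]
tcp_rot: [3.141, -0.0, 0.027]
ft_force: [0.0, 0.5, 0.8]
opening: 0.004
grip_force: 0.0
```

drive_tool:
  deltas: "0.03 0 0 0;0.02 0 0 0;0.02 0 0 0;0 0 0 0;0 0 0 0"

```text
t: 3.93
eef_pos: [516.6, -8.4, 75.5]
tcp_rot: [-3.141, 0.006, 0.027]
ft_force: [-12.2, -3.3, 7.5]
opening: 0.006
grip_force: 6.3
```

```bash
python3 - <<'E'
from h import *
r,d=look("side","side2"); look("top","top2"); print(env.state()["ft_force"])
cv2.imwrite("pics/s2c.png",cv2.resize(r[200:400,230:500,::-1],None,fx=2.5,fy=2.5))
E
```

```text
[-13.07174397  -2.74302343   8.12213848]
```

View pics/s2c.png

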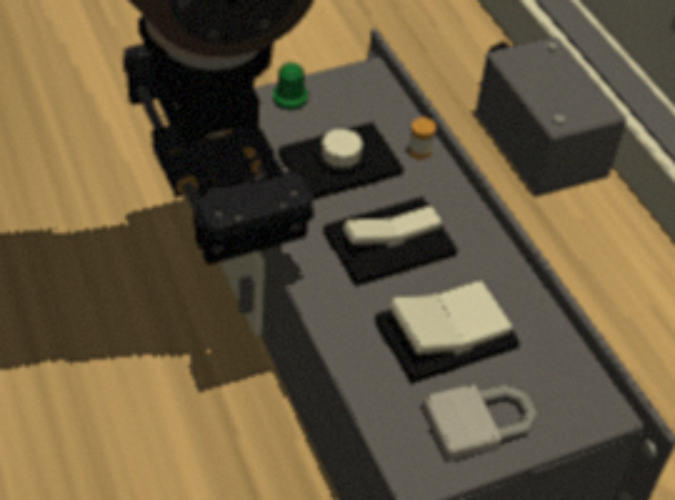

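The hand reads 13 N against a hard stop, and the crop shows the door flat against the organiser's front. I'll back off and go up, then check the door and the rockers' heights.

drive_tool:
  deltas: "-0.1 0 0 0;-0.2 0 0 0;-0.2 0 0.1 0;0 0 0.3 0;0 0 0.3 0;0 0 0.3 0;0 0 0.2 0;0 0 0 0"

```text
t: 4.7
eef_pos: [470.3, -8.6, 199.4]
tcp_rot: [3.14, -0.007, 0.027]
ft_force: [-0.1, -0.2, 0.3]
opening: 0.005
grip_force: 0.0
```

```bash
python3 - <<'E'
from h import *
P=pts("side",np.load("pics/side.npy"));P2=pts("top",np.load("pics/top.npy"))
for n,Q in (("side",P),("top",P2)):
  for y in (-84.5,-164):
    for x in (594,618,642):
      m=(abs(Q[...,0]-x)<5)&(abs(Q[...,1]-y)<5)&(Q[...,2]>90); print(n,y,x,np.median(Q[m][:,2]).round(1))
r,d=look("side","side3"); Q=pts("side",d); h=cv2.cvtColor(r,cv2.COLOR_RGB2HSV)
m=(d>0)&(Q[...,0]<540)&(Q[...,0]>430)&(abs(Q[...,1]+20)<100)&(Q[...,2]>60)&(Q[...,2]<97)&(h[...,1]<75)&(h[...,2]>110)
q=Q[m]; print(m.sum(), q.min(0) if len(q) else 0, q.max(0) if len(q) else 0, np.polyfit(q[:,1],q[:,0],1) if len(q)>9 else 0)
cv2.imwrite("pics/s3c.png",cv2.resize(r[200:400,230:500,::-1],None,fx=2.5,fy=2.5))
print(env.state()["eef_pos"],env.state()["ft_force"])
E
```

```text
side -84.5 594 124.0
side -84.5 618 119.3
side -84.5 642 118.7
side -164 594 127.4
side -164 618 118.9
side -164 642 119.0
top -84.5 594 126.1
top -84.5 618 117.3
top -84.5 642 116.7
top -164 594 126.0
top -164 618 117.7
top -164 642 118.1
203 [526.18711681 -65.48836476  88.01073285] [535.33206384  75.2799244   96.20082643] [-2.45224186e-02  5.30741589e+02]
[469.62098962  -8.47253012 197.35283804] [ 0.02511057  0.49042461 -0.71766591]
```

View pics/s3c.png

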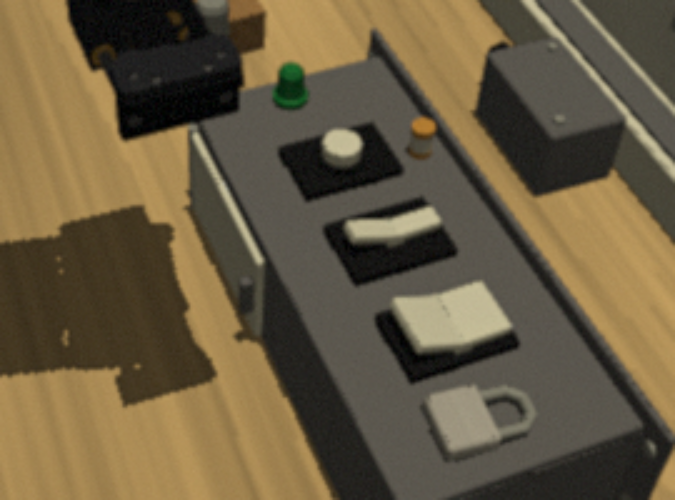

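Door slope is −0.0245 against −0.027 for the organiser, so it is shut. Both rockers have their near half up. Next: the button.

drive_tool:
  deltas: "0.24 0.01 0 0;0.24 0.01 0 0;0.24 0.01 0 0;0.24 0.01 0 0;0.24 0.01 0 0;0.24 0 0 0;0 0 -0.2 0;0 0 -0.2 0;0 0 0 0;0 0 0 0"

```text
t: 5.58
eef_pos: [612.2, -3.4, 153.9]
tcp_rot: [-3.141, 0.004, 0.027]
ft_force: [0.4, -0.4, 1.3]
opening: 0.003
grip_force: 0.0
```

drive_tool:
  deltas: "0 0 -0.06 0;0 0 -0.06 0;0 0 -0.06 0;0 0 -0.02 0;0 0 0 0;0 0 0 0"

```text
t: 6.08
eef_pos: [613.2, -3.5, 136.1]
tcp_rot: [3.141, -0.001, 0.027]
ft_force: [-0.7, 0.3, 4.2]
opening: 0.007
grip_force: 1.5
```

drive_tool:
  deltas: "0 0 -0.02 0;0 0 -0.02 0;0 0 0 0;0 0 0 0;0 0 0 0"

```text
t: 6.5
eef_pos: [613.2, -3.5, 133.9]
tcp_rot: [3.141, -0.002, 0.027]
ft_force: [-5.8, 0.6, 21.4]
opening: 0.002
grip_force: 10.8
```

Hard stop at tip z ≈ 117, as expected. I'll release it and go to the wide rocker.

drive_tool:
  deltas: "0 0 0.1 0;0 0 0.2 0;0 0 0 0;-0.03 -0.27 0 0;-0.03 -0.27 0 0;-0.03 -0.27 0 0;-0.03 -0.27 0 0;-0.03 -0.27 0 0;-0.03 -0.26 0 0;0 0 0 0"

```text
t: 7.33
eef_pos: [594.3, -168.2, 161.0]
tcp_rot: [3.141, 0.0, 0.024]
ft_force: [0.2, 0.4, -0.4]
opening: 0.0
grip_force: 0.0
```

```bash
python3 - <<'E'
from h import *
r,d=look("side","side4")
cv2.imwrite("pics/s4c.png",cv2.resize(r[180:400,230:500,::-1],None,fx=2.5,fy=2.5))
print(env.state()["eef_pos"],env.state()["ft_force"])
E
```

```text
[ 594.45002599 -166.33244496  160.957687  ] [-0.23010008  0.77489739  0.13065636]
```

View pics/s4c.png

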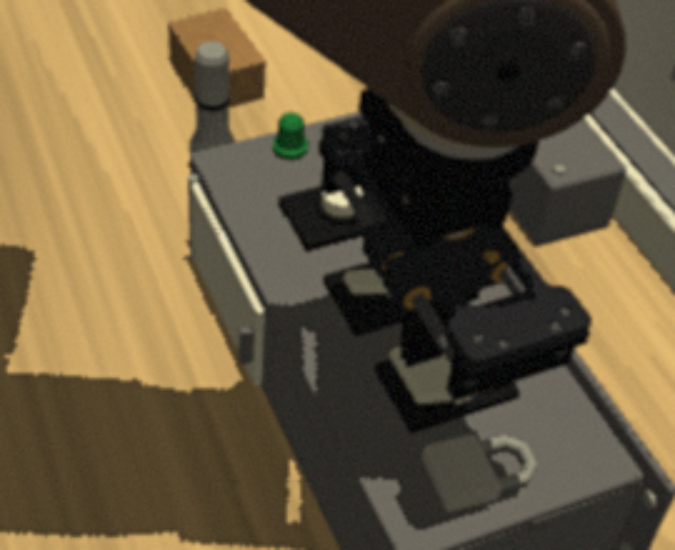

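The hand is over the near half of the wide rocker, the door is shut and the button is out. I'll press down.

drive_tool:
  deltas: "0 0.02 -0.05 0;0 0 -0.05 0;0 0 -0.05 0;0 0 -0.04 0;0 0 -0.03 0;0 0 -0.02 0;0 0 0 0;0 0 0 0"

```text
t: 8.05
eef_pos: [595.1, -162.4, 137.6]
tcp_rot: [3.141, -0.0, 0.027]
ft_force: [-1.0, 0.1, -0.0]
opening: 0.007
grip_force: 0.0
```

drive_tool:
  deltas: "0 0 -0.02 0;0 0 -0.02 0;0 0 0 0;0 0 0 0;0 0 0 0"

```text
t: 8.47
eef_pos: [595.1, -162.5, 134.2]
tcp_rot: [3.141, -0.001, 0.027]
ft_force: [-2.5, 0.2, 6.7]
opening: 0.005
grip_force: 3.2
```

drive_tool:
  deltas: "0 0 -0.01 0;0 0 -0.01 0;0 0 0 0;0 0 0 0;0 0 0 0"

```text
t: 8.88
eef_pos: [595.1, -162.5, 133.9]
tcp_rot: [3.141, -0.002, 0.027]
ft_force: [-6.8, 3.2, 21.8]
opening: 0.003
grip_force: 11.0
```

drive_tool:
  deltas: "0 0 0.1 0;0 0 0.2 0;0 0 0 0;0 0.26 0 0;0 0.26 0 0;0 0.26 0 0;-0.02 0 0 0;0 0 0 0;0 0 0 0"

```text
t: 9.63
eef_pos: [593.1, -84.8, 161.4]
tcp_rot: [3.141, -0.0, 0.027]
ft_force: [0.2, 0.2, 0.5]
opening: 0.007
grip_force: 0.0
```

```bash
python3 - <<'E'
from h import *
r,d=look("side","side5"); Q=pts("side",d)
cv2.imwrite("pics/s5c.png",cv2.resize(r[180:400,230:500,::-1],None,fx=2.5,fy=2.5))
for x in (594,605,618,630,645):
  m=(abs(Q[...,0]-x)<5)&(abs(Q[...,1]+170)<9)&(Q[...,2]>90)&(Q[...,2]<140); print(x,m.sum(),np.median(Q[m][:,2]).round(1))
print(env.state()["eef_pos"],env.state()["ft_force"])
E
```

```text
594 60 117.6
605 61 118.0
618 69 118.6
630 76 122.4
645 74 128.6
[593.10811919 -85.23823609 161.45360085] [ 0.23195289 -0.4615377   0.22274883]
```

View pics/s5c.png

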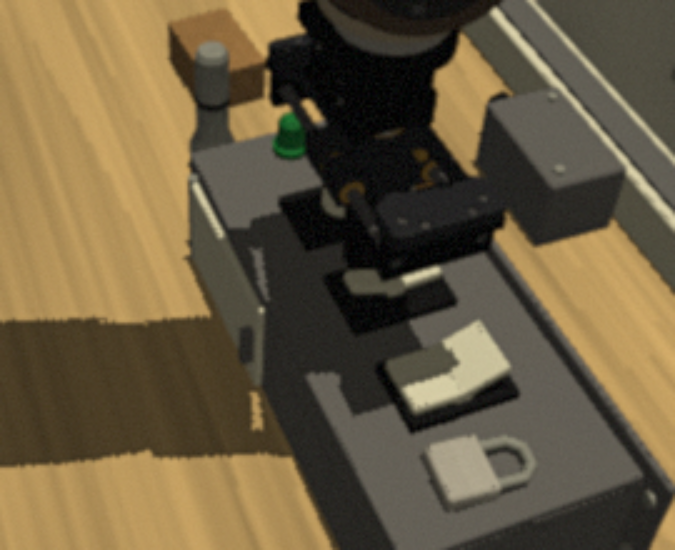

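The wide rocker is on: near half level at 118 mm, far half rising to 129 mm. The hand is over the near half of the narrow rocker, so I'll press that.

drive_tool:
  deltas: "0 0 -0.05 0;0 0 -0.05 0;0 0 -0.05 0;0 0 -0.04 0;0 0 -0.03 0;0 0 -0.02 0;0 0 -0.02 0;0 0 0 0;0 0 0 0"

```text
t: 10.43
eef_pos: [593.1, -84.4, 135.6]
tcp_rot: [3.142, -0.0, 0.027]
ft_force: [-1.2, 0.0, 1.2]
opening: 0.006
grip_force: 0.0
```

drive_tool:
  deltas: "0 0 -0.02 0;0 0 -0.01 0;0 0 -0.01 0;0 0 0 0;0 0 0 0;0 0 0 0"

```text
t: 10.93
eef_pos: [593.3, -84.4, 133.9]
tcp_rot: [3.141, -0.002, 0.027]
ft_force: [-7.7, 1.3, 21.7]
opening: 0.002
grip_force: 11.0
```

drive_tool:
  deltas: "0 0 0.1 0;0 0 0.3 0;0 0 0.3 0;-0.3 0 0 0;-0.3 0 0 0;-0.3 0 0 0;-0.3 0 0 0;-0.3 0 0 0;0 0 0 0;0 0 0 0"

```text
t: 11.77
eef_pos: [442.5, -84.5, 202.3]
tcp_rot: [3.141, -0.001, 0.026]
ft_force: [-0.0, -0.8, 0.2]
opening: 0.003
grip_force: 0.0
```

```bash
python3 - <<'E'
from h import *
r,d=look("side","side6"); Q=pts("side",d)
cv2.imwrite("pics/s6.png",r[:,:,::-1])
for y in (-168,-86):
 for x in (594,605,618,630,645):
  m=(abs(Q[...,0]-x)<5)&(abs(Q[...,1]-y)<6)&(Q[...,2]>110)&(Q[...,2]<140); print(y,x,m.sum(),np.median(Q[m][:,2]).round(1))
m=(abs(Q[...,0]-615)<9)&(abs(Q[...,1]+5)<9)&(Q[...,2]>110)&(Q[...,2]<140);print("btn",np.median(Q[m][:,2]))
h=cv2.cvtColor(r,cv2.COLOR_RGB2HSV)
m=(d>0)&(Q[...,0]<540)&(Q[...,0]>430)&(abs(Q[...,1]+20)<100)&(Q[...,2]>60)&(Q[...,2]<97)&(h[...,1]<75)&(h[...,2]>110)
print("door",m.sum(),np.polyfit(Q[m][:,1],Q[m][:,0],1) if m.sum()>9 else 0)
print(env.state()["eef_pos"],env.state()["ft_force"])
E
```

```text
-168 594 45 118.0
-168 605 41 117.7
-168 618 44 118.4
-168 630 51 123.0
-168 645 48 128.6
-86 594 36 118.0
-86 605 36 118.0
-86 618 35 118.7
-86 630 50 123.2
-86 645 34 129.1
btn 124.05372337598885
door 77 [-1.31363242e-02  5.31260734e+02]
[443.56067643 -84.67378329 202.24723873] [-0.66191698 -0.0778228   0.8006992 ]
```

View pics/s6.png

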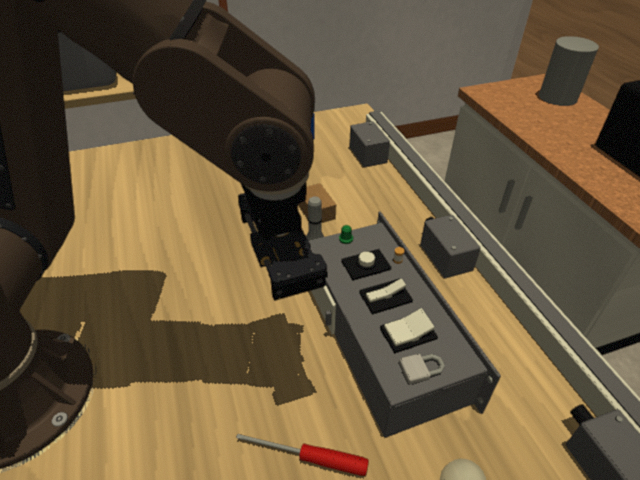

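Both rockers are on (near halves level at 118 mm, far ends at 129 mm), the button is out at 124 mm, and the door is shut. Every bystander is where it stood, and the arm is clear.

```bash
python3 -c "
from cell import env
print(env.job_done())"
```

```text
the job is handed in; nothing more can be done
None
```

I handed the job in: the door is shut, the reset button was pressed fully in and is back out, the wide and then the narrow rocker are on, and nothing else looks moved in the last picture (no verdict was returned).

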